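Put a bolt away in a tilt-out bin

TASK

Put the hex bolt away in the yellow tilt-out bin: pull the bin's bar handle to tip it fully open, drop the bolt inside, and push the bin back until its catch clicks and it is fully home. Then give the handle a light tug to check that the catch holds (press the bin home again if it gives) and let go. At the end the bolt is in the yellow bin, all three bins are fully shut, and the other things lie where they were.

Things in the scene. Friction and masses are not known exactly. Their poses are not given: they have to be found in the camera images.
- plinth: Plywood board 135 x 372 x 18 mm, fixed; three grey bin units (red, yellow, blue bin) stand on it side by side, 114 mm apart, in any order. Origin: centre of its underside. x axis points to the back of the units (bins open towards -x), y along the row, z up.
- unit_yellow: Grey open-fronted housing of the yellow bin, 112 deep (x) x 110 wide (y) x 154 mm high, fixed on the plinth. Origin: underside, middle of its front edge, 18 mm above the work surface; x to the back, z up.
- yellow_pivot (a point): Bottom hinge of the yellow bin, 8 mm behind and 14 mm above the unit's origin; this frame tips with the bin. In it: front panel x = -6 to -1, z = -4 to 112 mm; floor top z = 0, x = 0 to 45 mm; back wall slopes from x = 45 at z = 0 to x = 80 at z = 100 mm; inside y = -46 to 46 mm; top open.
- yellow_handle (a point): Centre of the yellow bin's bar handle: dark round bar 10 mm thick along y, straight over 60 mm, at x = -46, z = 126 mm in the yellow_pivot frame (40 mm in front of the panel: a finger fits behind it from above). 158 mm above the work surface when shut, 96 mm when fully open. Lead it along its arc about the hinge: a level push on the bar of the open bin binds.
- yellow_mouth (a point): Middle of the yellow bin's open top, at x = 38, z = 106 mm in the yellow_pivot frame; moves with the bin. Fully open, the mouth faces up and back, lies 5 to 73 mm in front of the hinge, its front edge 82 and rear edge 128 mm above the hinge; a part let go there slides down to the floor.
- bin_yellow (a joint): Tip of the yellow bin (rad): 0 home, 0.72 open at its stop. It falls shut below about 0.38, open above. Catch: clicked in, it rests at 0, free play to 0.02; a light tug of 2 to 6 N brings it to 0.022-0.038; about 7.5 N at the handle, at 0.06, overcomes the catch, passed at 0.12. Pushing shut takes about 7.5 N from 0.22 to 0.12, then it snaps home; unclicked it leans on the catch at 0.22.
- bin_red (a joint): Tip of the red bin (same make), 0 = home. Leave shut.
- bin_blue (a joint): Tip of the blue bin (same make), 0 = home. Leave shut.
- bolt: Hex bolt, light grey-beige, 40 mm tall, standing on its head on the work surface; head 22 mm wide and 8 mm high, shank 12 mm thick. Origin: centre of the underside of the head; z along the shank.
- nut: Hex nut, 25 x 22 x 11 mm, lying flat; bystander. Origin: centre of its underside.
- hex_keys: Red folding hex key set, 24 x 72 x 19 mm; bystander. Origin: centre of its underside.
- meter: Black multimeter, 150 x 75 x 40 mm, lying face up; bystander. Origin: centre of its underside.

How it is judged:
By the outcome, as a careful person would: the job done as asked, in the order asked, and still so for the second after the job is handed in, with the robot touching nothing.
It also fails if it takes over 72 s, if anything falls off the work surface, if the arm or the gripper's body presses on something with over 40 N, if the wrist force passes 120 N, or if a joint passes its speed limit or range.

ROBOT

A 6-joint arm with a two-finger parallel gripper is mounted at the origin on a cart in front of the work surface, level with it; the furniture and walls round the work are solid. World frame = base frame: x ahead of the robot, y to its left, z up, the work surface at z = 0. Lengths are in m, angles in rad, forces in N, time in s.
With the tool pointing down it reaches from about 0.375 to 0.975 m from the base axis. Payload 3.8 kg.
Tool frame: the origin (TCP) lies at the very end of the fingers, on their centre line; the grasp point (between the pads) lies bot.hold_point_z behind it (bot.hold_point_z is the distance from the TCP to the grasp point, in m); z points along the fingers, y is the line along which they close (so a half turn about z gives the same grasp; the last joint's range is limited). The gripper opens to 85 mm and grips with 20 to 120 N. Pads are 22 mm wide; open, the fingers measure 114 mm over their backs; the gripper's body (76 mm by 85 mm) begins 54 mm behind the grasp point. The pads swing forward as they close: fully open they stand 13 mm farther back than shut.
Start: joints at [1.273, 0.264, 1.604, -0, 1.274, -0.037], TCP at [0.174, 0.652, 0.231] pointing down, gripper open.
Joint ranges: [-2.63, 2.63], [-0.94, 2.18], [0.31, 2.57], [-1.31, 4.45], [0, 2.66], [-2.55, 2.55]. Speed limits (rad/s): [2.57, 2.57, 3.14, 3.14, 3.14, 3.14].

INTERFACE

Orientations are given as a rotation vector (axis times angle).
In Python, from workcell import bot, imaging, ticket, read_state gives the robot as it stands (bot), with the cameras (imaging), the readings as plain functions and the job (ticket).
- The arm moves only by the tool jog_arm, called after "Emit:" as name([rows], argument=value, ...), one row to a line, values as JSON. Schema: {"type":"object","properties":{"rows":{"type":"array","items":{"type":"object","properties":{"pos":{"type":"array","items":{"type":"number"},"minItems":3,"maxItems":3},"rz":{"type":"number"}},"additionalProperties":false},"minItems":1,"maxItems":5},"finger_gap":{"type":"number"},"clamp_n":{"type":"number"},"only":{"type":"string"},"quiet":{"type":"boolean"},"lines":{"type":"string"}},"required":["rows"],"additionalProperties":false}. rows is a list of rows, 1 to 5 of them, each an object with the fields pos (a list: dx, dy, dz in shares of the most that a row can go, 1 being 62.5 mm), rz (a turn about the tool's z in parts of the range, where 1.0 means pi rad); a field left out counts as zero; each row shifts and turns the commanded pose from where the row before left it, along the tool's axes as they then stand; what a row does not reach is not made up. A row lasts 1/8 s, in which the tool goes at most 0.0625 m and 0.188 rad, less where a joint would pass 70% of its speed; a pose out of reach is approached as far as the arm can. finger_gap is the opening from 0.0 (shut) to 1.0 (fully open), set as the call begins (left out keeps the last). The fingers move at their own pace and stop on an object; clamp_n is the grip in N (left out, the last holds). Time passes only in rows, so rows that do not move let the fingers close. The tool returns the time, the measured TCP pose, the force, the opening and the grip force at its end. only (a regular expression) keeps the lines of the reply that match it, lines (a string "A,B") keeps lines A to B, and quiet returns only ok. Shift and turn numbers lie between -1 and 1, and a call with a number outside is refused. Input that does not fit is refused with a message, and nothing moves.
- read_state(): the state, without advancing time (a new reading comes with each control period).
- imaging.read_camera(name): name is "side" or "top" or "wrist"; returns the picture (384x512x3 uint8, red, green, blue); there is no depth.
- imaging.camera_info(name): a dict with "intrinsics" (3x3 intrinsics, pixels), "extrinsics" (4x4, takes a point from camera to world coordinates). Camera axes: x right, y down, z forward; pixel columns grow to the right and rows downward; lengths in m; the calibration is good to about 2 mm. A picture is of the moment at which its call begins: read the wrist's pose just before it. camera_info takes no time and is no camera call; for the wrist camera it gives the pose at the moment of the call.
- ticket.finish_job(): hands the job in; it is judged then, once.
The state is a dict: "time": time; "q": joint angles; "joint_vel": joint speeds; "joint_torque": joint torques, N m; "tool_pos": TCP position; "tcp_rot": TCP orientation; "wrist_force": force on the tool from outside, world axes, zero at the start; "torque": the same for the moment, N m; "width": opening from 0.0 (shut) to 1.0 (fully open); "grip_force": force on a finger pad.
Only numpy, scipy, OpenCV 4.12 (cv2) and the standard library are available. Lean on these libraries where they do the work, as an engineer would, in place of code of your own. Each camera call takes 0.05 s, during which the arm holds its last target. There are 200 camera calls.

## Working session

There is one attempt and no reset: what is moved stays moved. The work goes in short steps, Python scripts to look and compute and a tool call to move; the robot and the scene stay as the last step left them, time stands still between calls to the robot, and variables do not carry over. Pictures are saved under pics/ and viewed, at most 10 in all, crops included, and the job is handed in when it is done.

```bash
mkdir -p pics; ls
```

Run:
```python
from workcell import bot, imaging, ticket, read_state
import cv2
print(bot.hold_point_z)
s=read_state();print(s)
for n in("top","side"):
    i=imaging.camera_info(n);print(n,i)
    cv2.imwrite(f"pics/{n}0.png",cv2.cvtColor(imaging.read_camera(n),cv2.COLOR_RGB2BGR))
```

```text
pics
workcell.py
0.0187
{'time': 0.0, 'q': array([ 1.27306580e+00,  2.64759033e-01,  1.60542003e+00,  9.99382620e-06,
        1.27370395e+00, -3.69053800e-02]), 'joint_vel': array([ 0.00015258, -0.00028964,  0.00028698,  0.00163969, -0.00065431,
       -0.00049506]), 'joint_torque': array([ 2.26099573e-04, -5.15100288e+01, -3.67320478e+01, -4.97471956e-05,
        1.24716581e-02,  6.53225015e-05]), 'tool_pos': array([0.17384772, 0.65144601, 0.22993322]), 'tcp_rot': array([-0.40849633, -3.11452516,  0.0035445 ]), 'wrist_force': array([0.55059234, 0.72899108, 0.64775291]), 'torque': array([ 0.03168282, -0.01844998, -0.00662231]), 'grip_force': 0.0, 'width': 1.0021339845986006}
top {'intrinsics': array([[371.76700006,   0.        , 266.78398728],
       [  0.        , 371.76700006, 195.86822261],
       [  0.        ,   0.        ,   1.        ]]), 'extrinsics': array([[ 0.03457728, -0.9766381 ,  0.21209062,  0.31243177],
       [-0.99938909, -0.03486897,  0.00236591,  0.00400437],
       [ 0.00508474, -0.21204286, -0.97724714,  1.13878376],
       [ 0.        ,  0.        ,  0.        ,  1.        ]])}
side {'intrinsics': array([[371.98503715,   0.        , 254.78755899],
       [  0.        , 371.98503715, 190.41154767],
       [  0.        ,   0.        ,   1.        ]]), 'extrinsics': array([[ 0.95439327, -0.19460895,  0.22640858,  0.21441708],
       [-0.29767104, -0.56205175,  0.77167985, -1.01421157],
       [-0.02292247, -0.80388133, -0.59434785,  0.90324843],
       [ 0.        ,  0.        ,  0.        ,  1.        ]])}
```

View pics/top0.png

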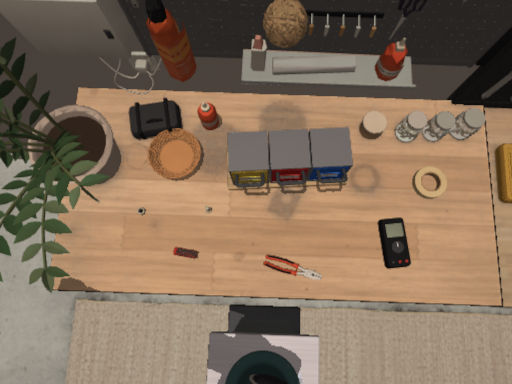

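View pics/side0.png

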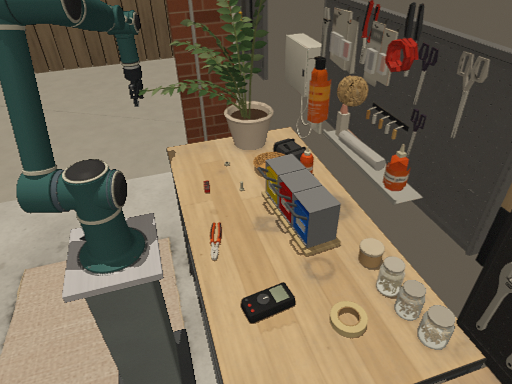

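The top view shows the bins at about (290,160), with yellow leftmost. There are two small parts, at (141,211) and (209,209). In the side view the same two are at (227,164) and (242,187). I'll enlarge both.

Run:
```python
import cv2,numpy as np
t=cv2.imread("pics/top0.png");s=cv2.imread("pics/side0.png")
a=cv2.resize(t[150:225,130:290],None,fx=5,fy=5,interpolation=cv2.INTER_CUBIC)
cv2.imwrite("pics/c1.png",a)
b=cv2.resize(s[150:240,215:325],None,fx=6,fy=6,interpolation=cv2.INTER_CUBIC)
cv2.imwrite("pics/c2.png",b)
```

```text
(no output)
```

View pics/c1.png

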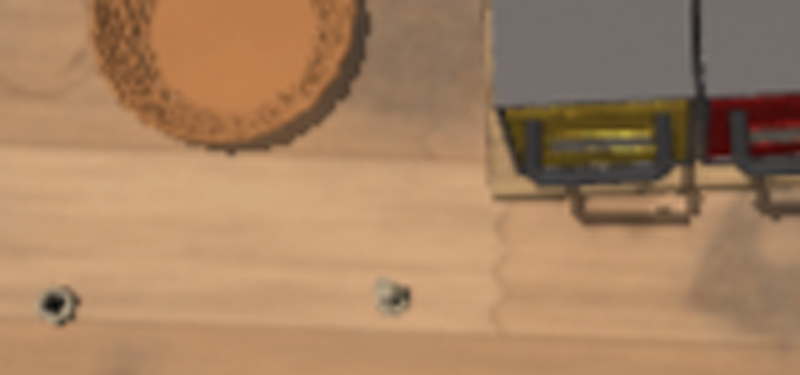

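View pics/c2.png

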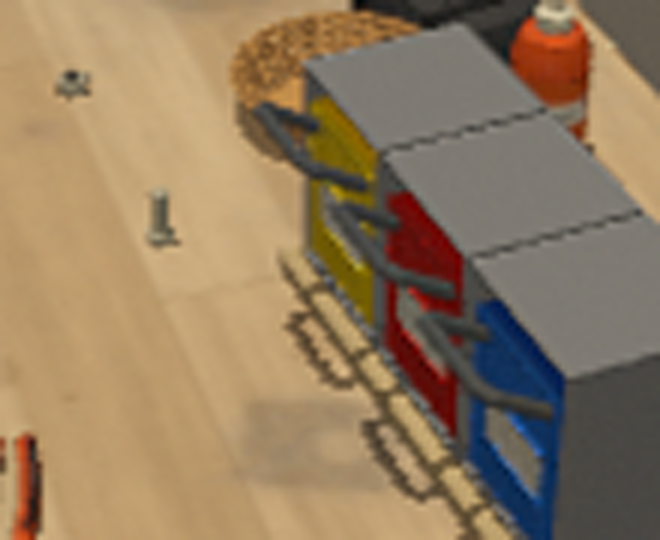

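Create h.py:
```python
from workcell import bot, imaging, ticket, read_state
import numpy as np, cv2
from scipy.spatial.transform import Rotation as R
def P(n,info=None):
    i=info or imaging.camera_info(n); T=np.linalg.inv(i["extrinsics"]); return i["intrinsics"]@T[:3]
def tri(P1,p1,P2,p2):
    X=cv2.triangulatePoints(P1,P2,np.array(p1,float).reshape(2,1),np.array(p2,float).reshape(2,1))[:,0]; X=X[:3]/X[3]
    e=[np.linalg.norm((Q@np.r_[X,1])[:2]/(Q@np.r_[X,1])[2]-p) for Q,p in((P1,p1),(P2,p2))]
    return X,np.round(e,1)
def st():
    s=read_state(); return s["tool_pos"],R.from_rotvec(s["tcp_rot"]).as_matrix()
def rows(target):  # displacement in tool axes
    p,r=st(); return np.round(r.T@(np.array(target)-p),4)
```

Run:
```python
from h import *
T,S=P("top"),P("side")
t=lambda u,v:(130+(u+.5)/5-.5,150+(v+.5)/5-.5)
s=lambda u,v:(215+(u+.5)/6-.5,150+(v+.5)/6-.5)
for n,a,b in [("bolthead",(397,297),(162,240)),("bolttop",(385,286),(160,193)),("nut",(56,304),(72,84)),("barL",(535,178),(262,110)),("barR",(664,176),(310,168)),("roofL",(494,110),(308,64)),("roofR",(694,98),(385,152))]:
    print(n,*tri(T,t(*a),S,s(*b)))
p,r=st();print(p,r.round(3))
```

```text
bolthead [ 0.51087389  0.18532485 -0.00265748] [0.3 0.2]
bolttop [0.51116142 0.18689746 0.03551899] [0.2 0.1]
nut [4.98893949e-01 3.95745982e-01 2.79063139e-04] [0.2 0.1]
barL [0.55372053 0.08973768 0.15254545] [0.1 0.1]
barR [0.55909478 0.01908909 0.15321664] [0.8 0.6]
roofL [0.58980868 0.11274856 0.16425059] [0.8 0.5]
roofR [0.60059827 0.0041663  0.16482089] [0.8 0.7]
[0.17385905 0.65153204 0.23004769] [[-0.966  0.258 -0.001]
 [ 0.258  0.966 -0.002]
 [ 0.    -0.002 -1.   ]]
```

Bolt is at (0.511,0.186) with its top at about 0.036. The handle centre is about (0.5565,0.055,0.153), and the unit yaw is about 0.09 rad. All of this is within a few mm of the stated heights. I'll go above the handle and align the finger closing direction with the unit's x axis.

Careful with the scale: shifts go in shares of 62.5 mm and turns go in shares of pi rad. That gives: -0.0436 m is -0.6976, -0.0398 m is -0.6368.

Emit:
jog_arm([
  {"pos":[-0.6976,-0.6368,0]},
  {"pos":[-0.6976,-0.6368,0]},
  {"pos":[-0.6976,-0.6368,0]},
  {"pos":[-0.6976,-0.6368,0]},
], finger_gap=0.35)

```text
time: 0.6
tool_pos: [0.302, 0.4515, 0.2307]
tcp_rot: [-0.408, -3.115, 0.001]
wrist_force: [0.7, 1.0, 0.2]
width: 0.348
grip_force: 0.0
```

Emit:
jog_arm([
  {"pos":[-0.6976,-0.6368,0]},
  {"pos":[-0.6976,-0.6368,0]},
  {"pos":[-0.6976,-0.6368,0]},
  {"pos":[-0.6976,-0.6368,0]},
])

```text
time: 1.1
tool_pos: [0.4294, 0.2528, 0.231]
tcp_rot: [-0.408, -3.115, 0.0]
wrist_force: [1.0, -0.3, -0.6]
width: 0.349
grip_force: 0.0
```

Emit:
jog_arm([
  {"pos":[-0.6976,-0.6368,0]},
  {"pos":[-0.6976,-0.6368,0]},
  {"pos":[-0.6976,-0.6368,0]},
  {"pos":[-0.6976,-0.6368,0]},
])

```text
time: 1.6
tool_pos: [0.5569, 0.054, 0.2309]
tcp_rot: [-0.409, -3.114, -0.0]
wrist_force: [1.0, -0.1, -0.2]
width: 0.352
grip_force: 0.0
```

Emit:
jog_arm([
  {"rz":0.0557},
  {"rz":0.0557},
  {"rz":0.0557},
  {"rz":0.0557},
])

```text
time: 2.1
tool_pos: [0.556, 0.0556, 0.2306]
tcp_rot: [-1.46, -2.781, 0.001]
wrist_force: [0.3, -0.0, 0.1]
width: 0.354
grip_force: 0.0
```

Emit:
jog_arm([
  {"rz":0.0557},
  {"rz":0.0557},
  {"rz":0.0541},
  {},
])

```text
time: 2.6
tool_pos: [0.556, 0.0558, 0.2308]
tcp_rot: [-2.117, -2.321, 0.001]
wrist_force: [-0.1, -0.1, 0.7]
width: 0.351
grip_force: 0.0
```

Run:
```python
from h import *
p,r=st();print(p,r.round(3));print(rows((.5565,.055,.2)))
i=imaging.camera_info("wrist");cv2.imwrite("pics/w1.png",imaging.read_camera("wrist")[...,::-1])
W=P("wrist",i)
for X in [(.5565,.055,.158),(.553,.09,.158),(.559,.019,.158)]:
    q=W@np.r_[X,1];print((q[:2]/q[2]).round())
```

```text
[0.55603898 0.05576617 0.23077398] [[-0.092  0.996 -0.001]
 [ 0.996  0.092 -0.   ]
 [ 0.    -0.001 -1.   ]]
[-0.0008  0.0004  0.0308]
[259. 207.]
[259. 157.]
[258. 254.]
```

View pics/w1.png

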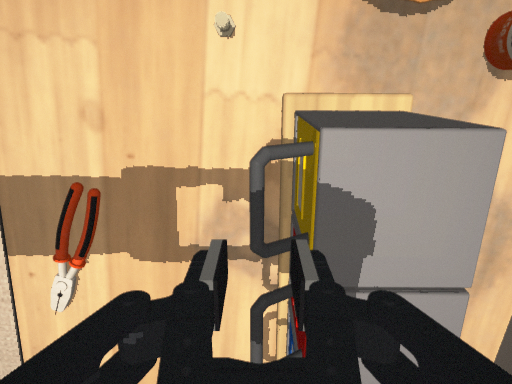

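The wrist view shows the bar vertical at column ~257, rows 150–250, which agrees with the predicted (259,207). It lies midway between the fingers (cols ~215 and ~305). Next I descend and grip.

To row units: 0.031 m is 0.496, 0.03 m is 0.48.

Emit:
jog_arm([
  {"pos":[-0.016,0,0.496]},
  {"pos":[0,0,0.48]},
  {"pos":[0,0,0.48]},
  {},
])

```text
time: 3.15
tool_pos: [0.5538, 0.0547, 0.1373]
tcp_rot: [-2.114, -2.318, 0.007]
wrist_force: [0.3, 0.0, -0.3]
width: 0.345
grip_force: 0.0
```

Emit:
jog_arm([
  {},
  {},
  {},
  {},
], finger_gap=0.0, clamp_n=40)

```text
time: 3.65
tool_pos: [0.5548, 0.0547, 0.1412]
tcp_rot: [-2.117, -2.318, 0.004]
wrist_force: [-5.7, 0.1, 0.8]
width: 0.097
grip_force: 39.0
```

To row units: -0.0075 m is -0.12, -0.0072 m is -0.1152.

Emit:
jog_arm([
  {"pos":[0,-0.12,0.048]},
  {"pos":[0,-0.1152,0.0544]},
  {"pos":[0,-0.112,0.064]},
  {"pos":[0,-0.1104,0.0672]},
  {},
])

```text
time: 4.28
tool_pos: [0.5296, 0.0524, 0.128]
tcp_rot: [2.117, 2.317, 0.005]
wrist_force: [-2.3, 0.2, 3.4]
width: 0.1
grip_force: 40.5
```

Emit:
jog_arm([
  {"pos":[0,-0.2048,0.1552]},
  {"pos":[0,-0.1856,0.1792]},
  {"pos":[0,-0.1616,0.2]},
  {},
])

```text
time: 4.78
tool_pos: [0.4913, 0.0491, 0.0904]
tcp_rot: [-2.117, -2.317, 0.004]
wrist_force: [-1.5, -0.0, 1.0]
width: 0.099
grip_force: 41.3
```

Emit:
jog_arm([
  {"pos":[0,-0.072,0.1088]},
  {"pos":[0,-0.064,0.1088]},
  {},
  {},
])

```text
time: 5.28
tool_pos: [0.4841, 0.0484, 0.0785]
tcp_rot: [-2.118, -2.318, 0.003]
wrist_force: [-6.1, 0.2, 3.7]
width: 0.098
grip_force: 41.9
```

To row units: 0.004 m is 0.064, -0.0025 m is -0.04.

Emit:
jog_arm([
  {"pos":[0,-0.04,0.064]},
  {},
  {},
])

```text
time: 5.65
tool_pos: [0.4833, 0.0483, 0.0768]
tcp_rot: [2.119, 2.319, 0.001]
wrist_force: [-8.7, 1.0, 15.1]
width: 0.102
grip_force: 42.9
```

Emit:
jog_arm([
  {},
  {},
], finger_gap=0.35)

```text
time: 5.9
tool_pos: [0.4836, 0.0481, 0.0749]
tcp_rot: [2.118, 2.318, 0.001]
wrist_force: [-0.2, -0.4, 0.6]
width: 0.352
grip_force: 0.0
```

Emit:
jog_arm([
  {"pos":[0,0,-0.64]},
  {"pos":[0,0,-0.8]},
  {"pos":[0,0,-0.8]},
  {},
])

```text
time: 6.4
tool_pos: [0.4867, 0.0482, 0.22]
tcp_rot: [2.114, 2.313, 0.012]
wrist_force: [0.1, 0.1, -0.1]
width: 0.351
grip_force: 0.0
```

Run:
```python
from h import *
p,r=st();print(p,r.round(3));print(rows((.511,.186,p[2])))
cv2.imwrite("pics/s2.png",cv2.resize(imaging.read_camera("side")[140:240,205:345,::-1],None,fx=5,fy=5,interpolation=cv2.INTER_CUBIC))
```

```text
[0.48670281 0.04823462 0.21996458] [[-0.09   0.996  0.011]
 [ 0.996  0.09   0.   ]
 [-0.001  0.011 -1.   ]]
[0.135  0.0366 0.0003]
```

View pics/s2.png

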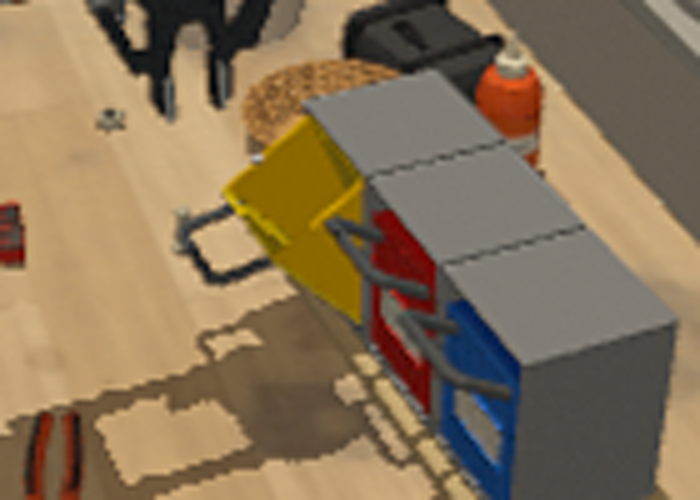

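The bin is fully open at its stop: the bar is down at crop (200,240) and the mouth at (290,180). The bolt, at about (183,225) in the crop, lies left of the bar handle and is still standing. Next is the bolt.

To row units: 0.045 m is 0.72, 0.0122 m is 0.1952, -0.18 rad / 3.1416 = -0.0573.

Emit:
jog_arm([
  {"pos":[0.72,0.1952,0]},
  {"pos":[0.72,0.1952,0]},
  {"pos":[0.72,0.1952,0]},
  {"rz":-0.0573},
  {"rz":-0.0573},
], finger_gap=0.6)

```text
time: 7.08
tool_pos: [0.5059, 0.1863, 0.212]
tcp_rot: [-1.659, -2.665, 0.005]
wrist_force: [0.3, 0.3, 0.2]
width: 0.599
grip_force: 0.0
```

Emit:
jog_arm([
  {"rz":-0.0573},
  {"rz":-0.0573},
  {"rz":-0.0573},
  {"rz":-0.0573},
  {"rz":-0.0573},
])

```text
time: 7.7
tool_pos: [0.5059, 0.1855, 0.2121]
tcp_rot: [-0.337, -3.12, 0.003]
wrist_force: [0.5, 0.1, -0.6]
width: 0.597
grip_force: 0.0
```

Emit:
jog_arm([
  {"pos":[0,0,0.64],"rz":-0.0573},
  {"pos":[0,0,0.64],"rz":-0.0414},
  {"pos":[0,0,0.48]},
  {},
])

```text
time: 8.2
tool_pos: [0.5031, 0.1846, 0.0998]
tcp_rot: [0.139, -3.129, 0.004]
wrist_force: [0.3, 0.1, 0.5]
width: 0.604
grip_force: 0.0
```

Run:
```python
from h import *
p,r=st();print(p,r.round(3),read_state()["q"].round(2));print(rows((.511,.186,.0135)))
i=imaging.camera_info("wrist");cv2.imwrite("pics/w2.png",imaging.read_camera("wrist")[...,::-1])
W=P("wrist",i)
for X in [(.511,.186,.0),(.511,.186,.04)]:
    q=W@np.r_[X,1];print((q[:2]/q[2]).round())
```

```text
[0.50308121 0.18456888 0.09980467] [[-0.996 -0.089 -0.009]
 [-0.089  0.996 -0.003]
 [ 0.01  -0.002 -1.   ]] [ 0.31  0.13  2.02 -0.    1.   -1.35]
[-0.0088  0.0009  0.0862]
[258. 203.]
[257. 223.]
```

View pics/w2.png

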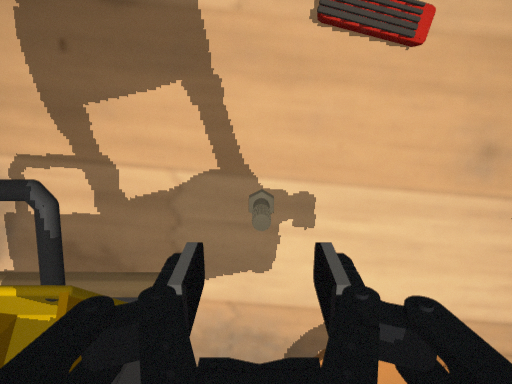

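The bolt stands at (261,217) for its top and about (261,200) for its base. That puts it within 2–3 mm of prediction and centred between the fingers. Now I descend and grip the shank.

To row units: 0.029 m is 0.464, -0.007 m is -0.112.

Emit:
jog_arm([
  {"pos":[-0.112,0.024,0.464]},
  {"pos":[0,0,0.464]},
  {"pos":[0,0,0.432]},
  {},
])

```text
time: 8.75
tool_pos: [0.5128, 0.1876, 0.0188]
tcp_rot: [0.14, -3.136, 0.001]
wrist_force: [0.4, 0.4, -0.3]
width: 0.602
grip_force: 0.0
```

Emit:
jog_arm([
  {},
  {},
  {},
  {},
], finger_gap=0.0, clamp_n=40)

```text
time: 9.25
tool_pos: [0.5154, 0.1885, 0.0215]
tcp_rot: [-0.14, 3.135, 0.001]
wrist_force: [-0.5, -1.1, 6.3]
width: 0.122
grip_force: 39.2
```

Emit:
jog_arm([
  {"pos":[0,0,-0.64]},
  {"pos":[0,0,-0.8]},
  {"pos":[0,0,-0.8]},
  {"pos":[0,0,-0.32]},
  {},
])

```text
time: 9.88
tool_pos: [0.5153, 0.1885, 0.1822]
tcp_rot: [-0.14, 3.134, 0.002]
wrist_force: [-0.7, -0.7, -0.4]
width: 0.12
grip_force: 39.0
```

Run:
```python
from h import *
c=np.array([.995,.09]); u=np.array([.593,.0583])  # unit front-edge middle
print(st()); m=u-.034*c; print(m,rows((*m,.175)))
```

```text
(array([0.51533356, 0.18853413, 0.182212  ]), array([[-0.99600821, -0.08913188,  0.00481265],
       [-0.0891254 ,  0.99601922,  0.00154339],
       [-0.00493105,  0.0011083 , -0.99998723]]))
[0.55917 0.05524] [-0.0317 -0.1367  0.0072]
```

To row units: -0.034 m is -0.544, -0.008 m is -0.128.

Emit:
jog_arm([
  {"pos":[-0.128,-0.544,0]},
  {"pos":[-0.128,-0.544,0]},
  {"pos":[-0.128,-0.544,0]},
  {"pos":[-0.128,-0.544,0]},
  {},
])

```text
time: 10.5
tool_pos: [0.5571, 0.0534, 0.1774]
tcp_rot: [0.135, -3.135, 0.001]
wrist_force: [-0.4, 0.8, 0.1]
width: 0.122
grip_force: 39.1
```

Emit:
jog_arm([
  {"pos":[0,0,0.352]},
  {"pos":[0,0,0.352]},
  {},
  {},
])

```text
time: 11.0
tool_pos: [0.5576, 0.056, 0.1355]
tcp_rot: [0.141, -3.138, -0.0]
wrist_force: [0.2, 0.4, 0.8]
width: 0.117
grip_force: 39.1
```

Run:
```python
from h import *
print(st()[0],rows((.559,.0552,.135)))
cv2.imwrite("pics/s3.png",cv2.resize(imaging.read_camera("side")[140:240,205:345,::-1],None,fx=5,fy=5,interpolation=cv2.INTER_CUBIC))
```

```text
[0.55755071 0.05595349 0.13554241] [-0.0014 -0.0009  0.0005]
```

View pics/s3.png

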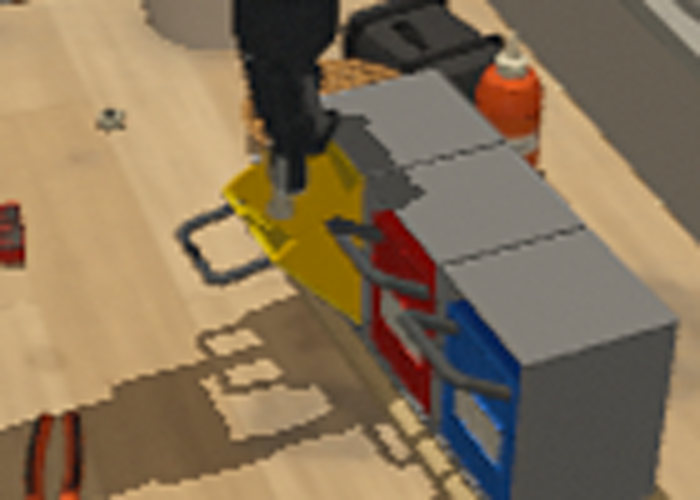

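The fingers hold the bolt at crop (282,205), inside the yellow mouth. Now I release and lift.

Emit:
jog_arm([
  {},
  {},
  {},
  {},
], finger_gap=0.35)

```text
time: 11.55
tool_pos: [0.5579, 0.0554, 0.1359]
tcp_rot: [-0.14, 3.138, 0.0]
wrist_force: [0.8, -0.6, 0.4]
width: 0.355
grip_force: 0.0
```

Emit:
jog_arm([
  {"pos":[0,0,-0.64]},
  {"pos":[0,0,-0.64]},
  {"pos":[0.592,0,0],"rz":0.0573},
  {"rz":0.0573},
  {"rz":0.0573},
])

```text
time: 12.18
tool_pos: [0.5206, 0.0521, 0.216]
tcp_rot: [0.711, 3.059, 0.0]
wrist_force: [-0.4, 0.2, -0.1]
width: 0.351
grip_force: 0.0
```

Emit:
jog_arm([
  {"rz":0.0573},
  {"rz":0.0573},
  {"rz":0.0573},
  {"rz":0.0573},
  {"rz":0.0573},
])

```text
time: 12.8
tool_pos: [0.5209, 0.0521, 0.2157]
tcp_rot: [-1.972, -2.446, -0.0]
wrist_force: [-0.6, -0.2, 0.3]
width: 0.351
grip_force: 0.0
```

Emit:
jog_arm([
  {"rz":0.0414},
  {},
  {},
])

```text
time: 13.18
tool_pos: [0.521, 0.0521, 0.2157]
tcp_rot: [-2.117, -2.321, -0.0]
wrist_force: [0.2, -1.0, 0.3]
width: 0.347
grip_force: 0.0
```

Run:
```python
from h import *
p,r=st();print(p,r.round(3)); print(rows((.4838,.048,.077)))
i=imaging.camera_info("wrist");a=imaging.read_camera("wrist");b=imaging.read_camera("top")
W=P("wrist",i);q=W@np.r_[.4838,.048,.096,1];print(q[:2]/q[2])
b=cv2.resize(b[130:220,200:300],None,fx=4,fy=4,interpolation=cv2.INTER_CUBIC)
o=np.zeros((384,800,3),np.uint8);o[:,:400]=cv2.resize(a,(400,300))[:].repeat(1,0)[:384] if 0 else 0
o[:300,:400]=cv2.resize(a,(400,300));o[:360,400:]=b
cv2.imwrite("pics/w3.png",o[...,::-1])
```

```text
[0.52095459 0.05209946 0.21565717] [[-0.092  0.996 -0.   ]
 [ 0.996  0.092  0.   ]
 [ 0.    -0.    -1.   ]]
[-0.0007 -0.0374  0.1387]
[213.16052213 187.25204073]
```

View pics/w3.png

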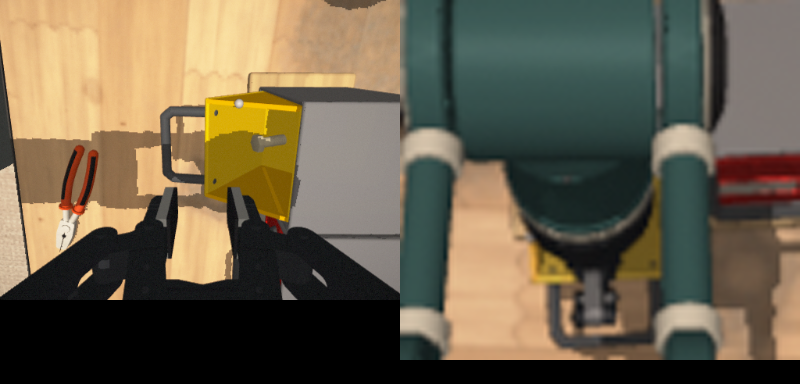

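The bolt lies inside the yellow bin at (266,143). The bar is at full-image (212,186), matching the predicted (213,187). Next I regrip the bar.

Emit:
jog_arm([
  {"pos":[-0.0112,-0.5984,0]},
  {},
  {"pos":[0,0,0.736]},
  {"pos":[0,0,0.736]},
  {"pos":[0,0,0.736]},
])

```text
time: 13.9
tool_pos: [0.4851, 0.0481, 0.077]
tcp_rot: [2.117, 2.318, 0.003]
wrist_force: [-0.3, -0.2, -0.4]
width: 0.351
grip_force: 0.0
```

Emit:
jog_arm([
  {},
  {},
  {},
  {},
], finger_gap=0.0, clamp_n=40)

```text
time: 14.4
tool_pos: [0.4879, 0.0486, 0.0803]
tcp_rot: [2.116, 2.316, 0.009]
wrist_force: [6.7, 1.6, -6.3]
width: 0.099
grip_force: 38.7
```

To row units: -0.0125 m is -0.2, 0.0116 m is 0.1856.

Emit:
jog_arm([
  {"pos":[0,0.064,-0.1088]},
  {"pos":[0,0.072,-0.1088]},
  {"pos":[0,0.1616,-0.2]},
  {"pos":[0,0.1856,-0.1792]},
  {},
])

```text
time: 15.02
tool_pos: [0.5204, 0.0514, 0.1177]
tcp_rot: [2.113, 2.313, 0.015]
wrist_force: [12.5, 1.8, -16.8]
width: 0.1
grip_force: 38.9
```

Emit:
jog_arm([
  {"pos":[0,0.1024,-0.0784]},
  {"pos":[0,0.1024,-0.0768]},
  {"pos":[0,0.112,-0.0672]},
  {"pos":[0,0.112,-0.064]},
  {},
])

```text
time: 15.65
tool_pos: [0.5381, 0.0527, 0.1297]
tcp_rot: [-2.116, -2.316, 0.008]
wrist_force: [4.2, -0.9, -24.2]
width: 0.095
grip_force: 39.0
```

Emit:
jog_arm([
  {"pos":[0,0.1152,-0.0544]},
  {"pos":[0,0.12,-0.048]},
  {},
  {},
])

```text
time: 16.15
tool_pos: [0.5547, 0.0545, 0.138]
tcp_rot: [-2.118, -2.318, 0.002]
wrist_force: [2.8, -2.0, -26.6]
width: 0.099
grip_force: 39.1
```

To row units: 0.002 m is 0.032, 0.001 m is 0.016.

Emit:
jog_arm([
  {"pos":[0,0.016,0.032]},
  {"pos":[0,0.016,0.032]},
  {},
])

```text
time: 16.52
tool_pos: [0.555, 0.0545, 0.1378]
tcp_rot: [-2.117, -2.317, 0.006]
wrist_force: [-12.8, -0.9, -2.5]
width: 0.098
grip_force: 41.4
```

Emit:
jog_arm([
  {"pos":[0,0.024,0.016]},
  {},
  {},
])

```text
time: 16.9
tool_pos: [0.555, 0.0545, 0.1377]
tcp_rot: [-2.115, -2.316, 0.009]
wrist_force: [-19.4, -3.3, 6.3]
width: 0.095
grip_force: 42.2
```

Home and rigid: x does not move under 19 N. Now I unload and tug in small steps.

To row units: -0.0025 m is -0.04, -0.002 m is -0.032.

Emit:
jog_arm([
  {"pos":[0,-0.04,-0.008]},
  {"pos":[0,-0.032,0]},
  {},
])

```text
time: 17.27
tool_pos: [0.5549, 0.0545, 0.1377]
tcp_rot: [2.118, 2.318, 0.002]
wrist_force: [-6.2, -2.0, -4.8]
width: 0.1
grip_force: 41.2
```

Emit:
jog_arm([
  {"pos":[0,-0.024,0.008]},
  {"pos":[0,-0.016,0.008]},
  {},
  {},
])

```text
time: 17.77
tool_pos: [0.5548, 0.0544, 0.1376]
tcp_rot: [2.116, 2.316, 0.008]
wrist_force: [-3.6, -1.1, 7.4]
width: 0.094
grip_force: 42.2
```

Run:
```python
from h import *
print(st()[0],read_state()["wrist_force"])
```

```text
[0.5548492  0.05443737 0.13755439] [-3.57877609 -1.09227322  7.37829357]
```

To row units: -0.001 m is -0.016, -0.0008 m is -0.0128.

Emit:
jog_arm([
  {"pos":[0,-0.016,-0.0128]},
  {"pos":[0,-0.016,0]},
  {},
  {},
])

```text
time: 18.27
tool_pos: [0.5516, 0.0542, 0.1364]
tcp_rot: [2.117, 2.317, 0.005]
wrist_force: [-0.4, -0.4, 6.2]
width: 0.101
grip_force: 42.1
```

Emit:
jog_arm([
  {"pos":[0,-0.016,0]},
  {"pos":[0,-0.008,0]},
  {},
  {},
])

```text
time: 18.77
tool_pos: [0.5509, 0.0541, 0.1361]
tcp_rot: [2.117, 2.316, 0.007]
wrist_force: [5.2, 0.1, 4.0]
width: 0.097
grip_force: 41.9
```

The light tug registers 5.2 N at a displacement of 4 mm (θ ≈ 0.032), so the catch holds. I ease back, press lightly and let go.

To row units: 0.002 m is 0.032, 0.0015 m is 0.024.

Emit:
jog_arm([
  {"pos":[0,0.032,-0.008]},
  {"pos":[0,0.032,-0.008]},
  {"pos":[0,0.024,0]},
  {},
  {},
])

```text
time: 19.4
tool_pos: [0.5536, 0.0543, 0.1371]
tcp_rot: [-2.119, -2.319, 0.0]
wrist_force: [-2.5, -1.0, 11.5]
width: 0.097
grip_force: 42.6
```

Emit:
jog_arm([
  {},
  {},
], finger_gap=0.35)

```text
time: 19.65
tool_pos: [0.5523, 0.0544, 0.1343]
tcp_rot: [-2.118, -2.317, 0.003]
wrist_force: [-1.1, -0.2, 0.1]
width: 0.347
grip_force: 0.0
```

Emit:
jog_arm([
  {"pos":[0,0,-0.48]},
  {"pos":[0,0,-0.64]},
  {"pos":[0,0,-0.8]},
  {},
])

```text
time: 20.15
tool_pos: [0.5562, 0.0546, 0.2602]
tcp_rot: [2.116, 2.315, 0.009]
wrist_force: [0.4, 0.5, -0.5]
width: 0.349
grip_force: 0.0
```

Emit:
jog_arm([
  {"pos":[0.88,0,0]},
  {"pos":[0.88,0,0]},
  {"pos":[0.88,0,0]},
  {"pos":[0.88,0,0]},
  {},
])

```text
time: 20.78
tool_pos: [0.532, 0.2766, 0.2531]
tcp_rot: [-2.112, -2.322, 0.005]
wrist_force: [-0.6, -0.1, -0.1]
width: 0.346
grip_force: 0.0
```

Run:
```python
from h import *
print(st()[0])
a=imaging.read_camera("side");b=imaging.read_camera("top")
o=np.zeros((450,800,3),np.uint8)
o[:400,:400]=cv2.resize(a[145:245,225:325],(400,400),interpolation=cv2.INTER_CUBIC)
o[:400,400:]=cv2.resize(b[110:230,190:310],(400,400),interpolation=cv2.INTER_CUBIC)
cv2.imwrite("pics/f.png",o[...,::-1])
a0=cv2.imread("pics/side0.png")[...,::-1]; d=cv2.absdiff(a,a0).max(2)
for n,(y0,y1,x0,x1) in dict(handles=(160,240,255,325),nut=(158,168,222,232),keys=(178,194,202,212),meter=(282,322,238,298)).items(): print(n,(d[y0:y1,x0:x1]>40).sum())
```

```text
[0.53199944 0.27660713 0.25313062]
handles 181
nut 0
keys 0
meter 0
```

View pics/f.png

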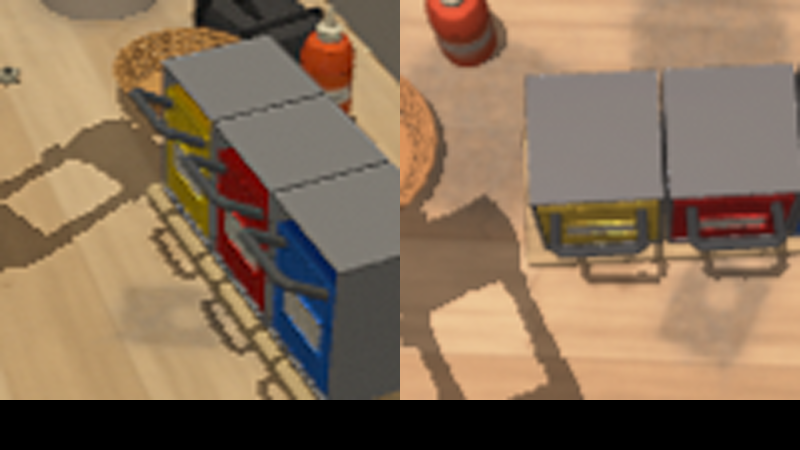

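All three bins look shut, with the yellow bar in line with the red one. I'll do a subpixel check against the first picture.

Run:
```python
from h import *
b=cv2.cvtColor(imaging.read_camera("top"),cv2.COLOR_RGB2GRAY).astype(np.float32);a=cv2.cvtColor(cv2.imread("pics/top0.png"),cv2.COLOR_BGR2GRAY).astype(np.float32)
for n,(x0,x1) in dict(yellow=(236,266),red=(274,306),blue=(314,346)).items():
    A,B=a[174:192,x0:x1],b[174:192,x0:x1]; print(n,cv2.phaseCorrelate(A.copy(),B.copy()),np.abs(A-B).max())
```

```text
yellow ((-0.0058337361172906554, 0.006439031954915464), 0.9984259689295734) 30.0
red ((0.035245169515347285, 0.07608237533082551), 1.0017904765490029) 30.0
blue ((-0.023757188455384437, 0.01541774144665986), 1.0010175816714764) 30.0
```

The yellow bar sits within 0.01 px of its original place, so the bin is fully home.

```bash
python3 -c "
from workcell import bot, imaging, ticket, read_state
print(ticket.finish_job())"
```

```text
the job is handed in; nothing more can be done
None
```

The bolt is in the yellow bin, which is fully shut; its catch held a 5 N tug, all three bins are home, the nut, hex keys and meter haven't moved, and I handed the job in at about 21 s.

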